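# Close the free place of the laboratory water bath

## Robot

A 7-joint arm with a two-finger parallel gripper is mounted at the origin on the work surface. World frame = base frame: x ahead of the robot, y to its left, z up, the work surface at z = 0. Lengths are in m, angles in rad, forces in N, time in s.
With the tool pointing down it reaches from about 0.375 to 0.925 m from the base axis. Payload 3.1 kg.
Tool frame: the origin (TCP) lies on the centre line of the jaws, within the pads' length; the fingertips stand 25 mm ahead of it and the grasp point (between the pads) lies 6 mm ahead of it; z points along the fingers, y is the line along which they close (so a half turn about z gives the same grasp; the last joint's range is limited). The gripper opens to 85 mm and grips with 20 to 120 N. Pads are 22 mm wide; open, the fingers measure 114 mm over their backs; the gripper's body (76 mm by 85 mm) begins 54 mm behind the grasp point. The pads swing forward as they close: fully open they stand 13 mm farther back than shut.
Start: joints at [-1.23, 0.383, 0.044, 1.598, -0.018, 1.161, -0.05], TCP at [0.276, 0.588, 0.256] pointing down, gripper open.
Joint ranges: [-2.61, 2.61], [-0.41, 2.15], [-1.48, 1.57], [0, 2.5], [-1.57, 4.71], [0.05, 1.97], [-2.85, 2.85]. Speed limits (rad/s): [2.79, 2.79, 3.14, 3.14, 3.14, 3.14, 3.14].

## Interface

Orientations are given as a rotation vector (axis times angle).
In Python, from rig import * gives the robot as it stands. The module is installed in compiled form; this text tells all that it offers.
- The arm moves only by the tool carry_out, never from a script. Its argument "motion" is one flat list of numbers, 7 for each row, row after row: the turn, a rotation vector about the tool's x, y, z in degrees, then the shift along the tool's x, y, z in m, then the opening, from 0 (shut) to 1 (fully open). In form: [rx, ry, rz, x, y, z, claw, rx, ry, rz, x, y, z, claw, ...]. A call has 1 to 12 rows; each row is the pose to reach, as a shift and turn from the pose commanded when the call began, along the tool's axes at that moment; what a row does not reach only later rows make up. A row lasts 1/8 s, in which the tool goes at most 62.5 mm and 10.7 degrees, less where a joint would pass 70% of its speed; a pose out of reach is approached as far as the arm can. A call with a gripper value outside its range is refused whole. The fingers move at their own pace and stop on an object; "grip_force" is the grip in N (left out, the last holds). Time passes only in rows, so rows that repeat a pose let the fingers close. It gives the time, the measured TCP pose, the force, the opening and the grip force at its end, in the units of the state.
- get_obs(): the state, without advancing time (a new reading comes with each control period).
- capture(name): name is "scene" or "top"; returns the picture (400x640x3 uint8, blue, green, red); there is no depth.
- camera_params(name): a dict with "fovy" (degrees; the focal length in pixels is half the picture's height over the tangent of half this angle, whatever the lens; pixels are square), "cx", "cy" (the principal point, pixels), "eye" and "orientation" of the camera in the world. Camera axes: x right, y up, looking along -z (the intrinsics and any distortion apply to the point x, -y, -z); pixel columns grow to the right and rows downward; lengths in m; the calibration is good to about 2 mm. A picture is of the moment at which its call begins. camera_params takes no time and is no camera call.
- close_job(): hands the job in; it is judged then, once.
Trained networks look in the newest picture that a camera, given by its name, has taken for a name from the list of things; names that differ only in an ending like _2 or _b are one class to them, and where a whole thing is asked for, a point or a joint stands for the part that bears it (a point fixed in the world has none). Each returns a list of dicts, best first, with "score" (0 to 1); they miss things now and then, are a little off and sometimes report something else, mostly with a low value. They report only what shows in the picture. A call takes as long as a camera call. They do not tell look-alikes from the thing itself.
- boxes_of(camera, thing): "extent" ([centre column, centre row, width, height] in pixels, round what is visible of it).
- pinpoint(camera, thing): "pixel" ([row, column] in pixels: a listed point, or the origin of a listed thing).
The state is a dict: "time": time; "joint_positions": joint angles; "joint_vel": joint speeds; "effort": joint torques, N m; "eef_pos": TCP position; "tool_rot": TCP orientation; "wrist_force": force on the tool from outside, world axes, zero at the start; "wrist_torque": the same for the moment, N m; "finger_gap": opening from 0.0 (shut) to 1.0 (fully open); "grip_force": force on a finger pad.
Only numpy, scipy, OpenCV 4.12 (cv2) and the standard library are available. Lean on these libraries where they do the work, as an engineer would, in place of code of your own. Each camera call takes 0.05 s, during which the arm holds its last target. There are 200 camera calls.

## Task

One place of the water bath still holds a flask; the other has been left open, with its flat round metal cover lying loose on the deck beside it. Push the cover across the deck with the fingertips, without lifting it, until it drops over the rim into its recess and lies flush with the deck all round. Leave the flask, the sample pots and the things on the bench where they stand.

Things in the scene. Friction and masses are not known exactly. Their poses are not given: they have to be found in the camera images.
- bath: fixed water bath: white box 300 mm deep (x), 440 wide (y), 180 high with a flat steel deck on top; origin at the centre of its underside, control panel at its -x face, z up. The open recess (seat) is centred at x 0, y -115 mm; the flask's hole, 90 mm wide, at x 0, y +150 mm. The deck between is flat and clear. Turned by up to 0.45 rad
- seat (a point): centre of the open round recess, at its ledge, 6 mm below the deck's top; axes as the bath's. The recess is 116 mm in diameter and 6 mm deep; the ledge at its foot is 25 mm wide and carries the cover; inside it a 66 mm hole goes through into the bath
- cover: loose plain bright metal disc, 110 mm diameter, 6 mm thick, 0.13 to 0.23 kg; origin at the centre of its underside. Starts flat on the deck, centre 60 to 137 mm from the recess's centre on the flask's side. Pushed by its edge it slides flat, dips its front edge in when about 18 mm off centre, drops in at about 3 mm; a rear edge left on the rim can be pressed down. Seated: origin at seat
- flask: conical glass flask, 83 mm wide at the foot, 135 mm high, neck 33 mm (lip 42 mm); it stands in the bath's other hole on a shelf 70 mm below the deck, so that 65 mm of it stand above the deck; origin at the centre of its foot. Leave it alone
- pot_a: sample pot with white screw lid, 46 mm wide, 52 mm high, standing on the deck in the far corner on the flask's side; origin at the centre of its foot. Leave it alone
- pot_b: a like sample pot on the deck in the near corner on the flask's side; leave it alone
- pot_c: a like sample pot on the bench to the left of the bath; leave it alone
- jar: white plastic jar, 84 mm wide, 95 mm high, on the bench to the right of the bath; origin at the centre of its foot. Leave it alone
- washbottle: white bottle with red cap, 68 mm wide, 170 mm high, on the bench to the right of the bath; origin at the centre of its foot. Leave it alone
- beaker: glass beaker, 76 mm wide, 95 mm high, on the bench to the left of the bath; origin at the centre of its foot. Leave it alone
Mind the look-alikes: they are no part of the job. Several things have the shape of the cover; the one meant has the colours described above.

How it is judged:
By the outcome, as a careful person would: the job done as asked, in the order asked, and still so for the second after the job is handed in, with the robot touching nothing.
It also fails if it takes over 42 s, if anything falls off the work surface, if the arm or the gripper's body presses on something with over 40 N, if the wrist force passes 120 N, or if a joint passes its speed limit or range.

## Working session

There is one attempt and no reset: what is moved stays moved. The work goes in short steps, Python scripts to look and compute and a tool call to move; the robot and the scene stay as the last step left them, time stands still between calls to the robot, and variables do not carry over. Pictures are saved under pics/ and viewed, at most 10 in all, crops included, and the job is handed in when it is done.

Besides the shell and the picture viewer there is one more tool, called after ">>>" by a JSON object that holds its "api" and its "payload", one argument or row to a line. carry_out: Moves the arm, as the interface text tells. Its arguments: {"type":"object","properties":{"motion":{"type":"array","items":{"type":"number"}},"grip_force":{"type":"number"}},"required":["motion"]}

```bash
mkdir -p pics
cat > h.py <<'E'
from rig import *
import numpy as np, cv2
from scipy.spatial.transform import Rotation as R
def cam(n):
    p=camera_params(n); f=200/np.tan(np.radians(p['fovy'])/2); return p,f
def rot(o):
    o=np.array(o,float)
    if o.shape==(3,3): return o
    return R.from_rotvec(o).as_matrix() if o.size==3 else R.from_quat(o).as_matrix()
def ray(n,px,z):
    p,f=cam(n); r,c=px
    d=rot(p['orientation'])@np.array([(c-p['cx'])/f,-(r-p['cy'])/f,-1])
    e=np.array(p['eye']); return e+d*(z-e[2])/d[2]
E
python3 - <<'E'
from h import *
o=get_obs(); print({k:np.round(o[k],3) for k in ('time','eef_pos','tool_rot','finger_gap','wrist_force')})
for n in('scene','top'):
    print(n,camera_params(n)); cv2.imwrite(f'pics/{n}0.png',capture(n))
    for t in('bath','seat','cover','flask','pot_a'):
        for d in pinpoint(n,t)[:5]: print(t,np.round(d['pixel'],1),round(d['score'],2))
print(get_obs()['time'])
E
```

```text
{'time': np.float64(0.0), 'eef_pos': array([0.276, 0.588, 0.255]), 'tool_rot': array([-0.683, -3.066,  0.004]), 'finger_gap': np.float64(0.997), 'wrist_force': array([-0.767, -0.309,  0.371])}
scene {'fovy': 52.09116647755212, 'cx': 321.0859481272613, 'cy': 199.65541458714011, 'eye': array([1.20017176, 0.43648411, 1.28493243]), 'orientation': array([0.33570785, 0.65523189, 2.07198847])}
seat [198.1 288.4] 0.68
cover [219.5 222.3] 0.9
cover [169.  274.2] 0.8
cover [254.7 430. ] 0.63
cover [209.8 317.3] 0.6
flask [229.4 366.7] 0.7
pot_a [278.4 464.6] 0.54
pot_a [248.  367.8] 0.53
top {'fovy': 50.82991461944048, 'cx': 317.6732812341178, 'cy': 205.50785486267853, 'eye': array([0.41779289, 0.00153878, 1.46891907]), 'orientation': array([ 0.05712814, -0.07519421, -1.5847159 ])}
bath [249.  461.5] 0.71
bath [184.1 180.8] 0.42
seat [179.  337.9] 0.8
cover [148.4 399. ] 0.96
cover [233.6 404.2] 0.88
cover [229.1 205.8] 0.77
cover [180.3 314.1] 0.57
cover [251.9 460.5] 0.25
flask [205.7 258.9] 0.95
pot_a [229.4 166.8] 0.64
pot_a [170.7 236.6] 0.53
pot_a [237.8 265.8] 0.51
0.6
```

View pics/scene0.png

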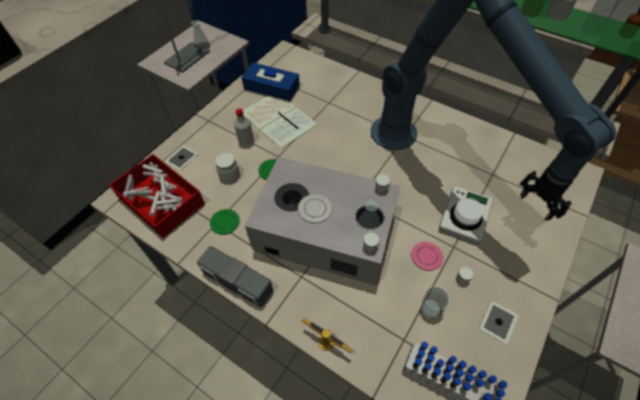

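View pics/top0.png

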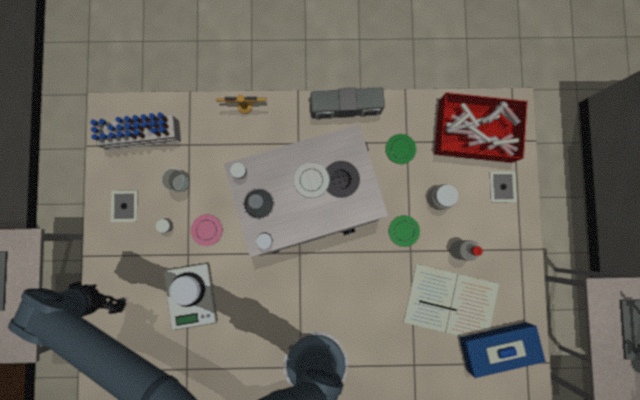

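The top view shows these candidates: bright disc on the deck (col 314, row 180), pink disc (206, 229), and green discs (400, 148) and (404, 232) on the bench. Only the one on the deck is bright metal, with the dark recess to its right (343, 179). I'll check it close up.

Run:
```python
from h import *
a=cv2.imread('pics/top0.png'); b=cv2.imread('pics/scene0.png')
A=cv2.resize(a[120:260,215:395],None,fx=4,fy=4,interpolation=cv2.INTER_CUBIC)
cv2.imwrite('pics/c1.png',A)
B=cv2.resize(b[150:290,240:410],None,fx=4,fy=4,interpolation=cv2.INTER_CUBIC)
cv2.imwrite('pics/c2.png',B)
for n,t,px,z in [('top','cover',(180.3,314.1),.186),('scene','cover',(209.8,317.3),.186),('top','seat',(179,337.9),.174),('scene','seat',(198.1,288.4),.174),('top','flask',(205.7,258.9),.11),('scene','flask',(229.4,366.7),.11),('top','pa',(170.7,236.6),.18),('top','pb',(237.8,265.8),.18)]:
    print(n,t,np.round(ray(n,px,z),4))
```

```text
top cover [ 0.6037 -0.0042  0.186 ]
scene cover [0.6122 0.0173 0.186 ]
top seat [ 0.6085 -0.0783  0.174 ]
scene seat [ 0.6193 -0.0935  0.174 ]
top flask [0.5343 0.1752 0.11  ]
scene flask [0.5471 0.1692 0.11  ]
top pa [0.6378 0.2346 0.18  ]
top pb [0.4298 0.1456 0.18  ]
```

View pics/c1.png

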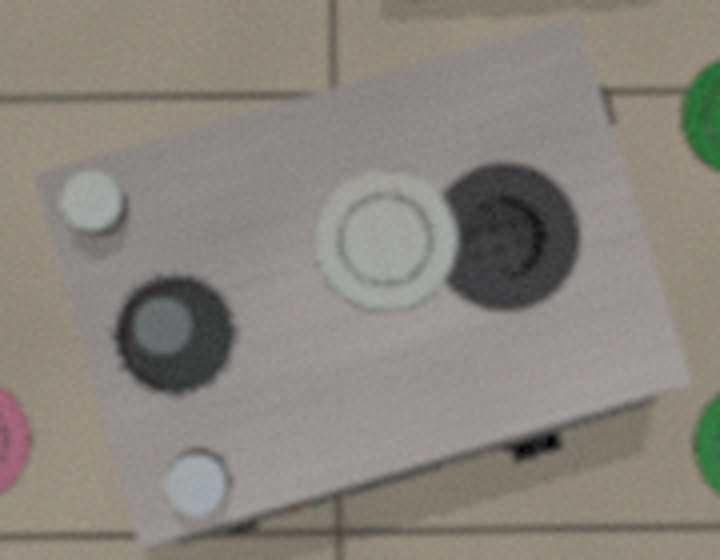

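View pics/c2.png

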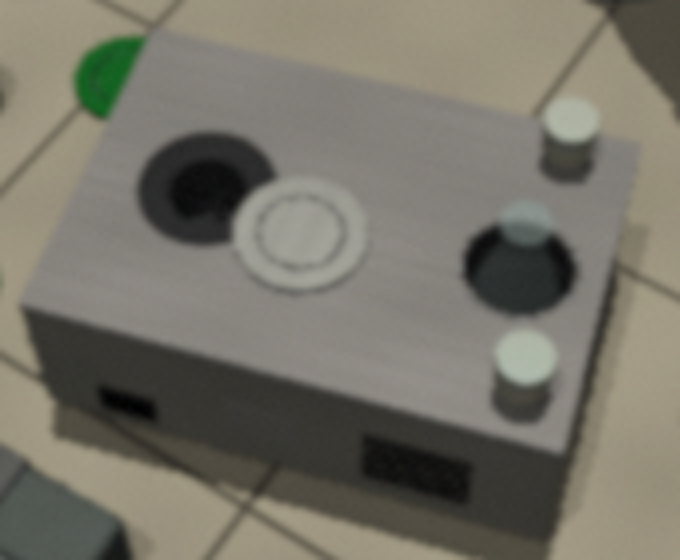

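```bash
cat > fit.py <<'E'
from h import *
from scipy.optimize import least_squares
def proj(n,P):
    p,f=cam(n); q=(np.atleast_2d(P)-p['eye'])@rot(p['orientation'])
    return np.c_[p['cx']-f*q[:,0]/q[:,2], p['cy']+f*q[:,1]/q[:,2]]
loc=np.array([[.15,.22,.18],[.15,-.22,.18],[-.15,-.22,.18],[-.15,.22,.18],[0,-.115,.18],[0,.15,.18]])
def W(v,P): 
    c,s=np.cos(v[2]),np.sin(v[2]); P=np.atleast_2d(P); return np.c_[v[0]+c*P[:,0]-s*P[:,1],v[1]+s*P[:,0]+c*P[:,1],P[:,2]]
E
python3 - <<'E'
from fit import *
T=(np.array([[40,175],[578,20],[688,382],[140,545],[507,237],[177,335]])+.5)/4-.5+[215,120]
S=(np.array([[568,455],[25,303],[155,30],[640,145],[207,188],[520,267]])+.5)/4-.5+[240,150]
for names in(['top'],['scene'],['top','scene']):
    fn=lambda v:np.concatenate([(proj(n,W(v,loc))-(T if n=='top' else S)).ravel() for n in names])
    r=least_squares(fn,[.57,.02,.28],loss='soft_l1'); print(names,np.round(r.x,4),np.round(fn(r.x),1))
    print('seat',W(r.x,[0,-.115,.174]))
ct=ray('top',((240+.5)/4-.5+120,(388+.5)/4-.5+215),.186);cs=ray('scene',((234+.5)/4-.5+150,(300+.5)/4-.5+240),.186)
print('cover',ct,cs)
v=r.x;s=W(v,[0,-.115,.174])[0]
for c in(ct,cs,(ct+cs)/2):
    d=c-s; print(np.hypot(*d[:2]),np.degrees(np.arctan2(d[1],d[0])))
E
```

```text
['top'] [0.5769 0.0228 0.2717] [-1.1 -0.4  0.4 -0.7  1.3  0.7  0.1  0.8 -0.2  0.  -0.3 -0.4]
seat [[ 0.60778578 -0.08796638  0.174     ]]
['scene'] [0.5801 0.026  0.2796] [-0.4 -0.1 -1.5  0.7 -0.2 -0.5  1.2 -0.5  0.4  0.1  0.4  0.1]
seat [[ 0.61183142 -0.08457924  0.174     ]]
['top', 'scene'] [0.5783 0.0242 0.2748] [-1.6 -0.5 -0.3 -1.3  0.9 -0.  -0.1  0.5 -0.7 -0.5 -0.7 -0.7 -1.  -0.6
 -1.7 -0.4  0.  -1.2  1.1 -0.8  0.3 -0.7  0.1 -0.4]
seat [[ 0.60946882 -0.08651248  0.174     ]]
cover [0.60591208 0.00333249 0.186     ] [0.61152577 0.00649129 0.186     ]
0.08991534605763234 92.2670168085759
0.09302650861132333 88.73300901822753
0.0914274440079087 90.46995320178188
```

The crops confirm it: the bright disc sits on the deck (top 311.6, 179.6), next to the dark recess (top 341.4, 178.9). The cover is 91 mm from the seat, within the 60–137 mm given. I'll push along world -y with the two fingertips spread along x, so they cradle the disc.

```bash
cat > go.py <<'E'
from h import *
import sys
o=get_obs(); M=rot(o['tool_rot']); t=np.array([float(a) for a in sys.argv[1:4]])
G=np.array([[0,1,0],[1,0,0],[0,0,-1.]]).T
print('pos',np.round(o['eef_pos'],4),'force',np.round(o['wrist_force'],2),'t',o['time'],'gap',o['finger_gap'])
print('shift tool',np.round(M.T@(t-o['eef_pos']),4),'turn deg',np.round(np.degrees(R.from_matrix(M.T@G).as_rotvec()),2)); print(np.round(M,3))
E
python3 go.py 0.609 0.095 0.31
```

```text
pos [0.2761 0.5884 0.2563] force [-0.14 -0.7   0.05] t 0.6 gap 0.9993702654603797
shift tool [-0.511  -0.3053 -0.0537] turn deg [ 0.   -0.   64.86]
[[-0.905  0.425 -0.   ]
 [ 0.425  0.905  0.   ]
 [ 0.     0.    -1.   ]]
```

>>> {"api": "carry_out", "payload": {
  "motion": [0, 0, 0, 0, 0, -0.054, 0.6, 0, 0, 7, -0.05, -0.03, -0.054, 0.6, 0, 0, 15, -0.1, -0.06, -0.054, 0.6, 0, 0, 22, -0.15, -0.09, -0.054, 0.6, 0, 0, 29, -0.2, -0.12, -0.054, 0.6, 0, 0, 36, -0.25, -0.15, -0.054, 0.6, 0, 0, 43, -0.3, -0.18, -0.054, 0.6, 0, 0, 50, -0.35, -0.21, -0.054, 0.6, 0, 0, 57, -0.4, -0.24, -0.054, 0.6, 0, 0, 64.86, -0.46, -0.275, -0.054, 0.6, 0, 0, 64.86, -0.511, -0.305, -0.054, 0.6, 0, 0, 64.86, -0.511, -0.305, -0.054, 0.6]
}}

```text
time: 2.1
eef_pos: [0.6114, 0.087, 0.3109]
tool_rot: [2.231, 2.205, -0.002]
wrist_force: [0.3, -0.3, 1.0]
finger_gap: 0.599
grip_force: 0.0
```

```bash
python3 go.py 0.609 0.085 0.225
```

```text
pos [0.6114 0.087  0.3109] force [ 0.32 -0.28  1.05] t 2.1 gap 0.5988599232576324
shift tool [-0.0017 -0.0026  0.0859] turn deg [ 0.14  0.25 -0.67]
[[ 0.012  1.     0.002]
 [ 1.    -0.012 -0.004]
 [-0.004  0.002 -1.   ]]
```

>>> {"api": "carry_out", "payload": {
  "motion": [0, 0, 0, -0.01, 0, 0.05, 0.6, 0, 0, 0, -0.01, 0, 0.085, 0.6, 0, 0, 0, -0.01, 0, 0.095, 0.6, 0, 0, 0, -0.01, 0, 0.095, 0.6]
}}

```text
time: 2.6
eef_pos: [0.6089, 0.0863, 0.2153]
tool_rot: [-2.219, -2.223, 0.0]
wrist_force: [-0.1, -0.6, 0.6]
finger_gap: 0.601
grip_force: 0.0
```

```bash
python3 go.py 0.609 0.085 0.205
python3 - <<'E'
from h import *
a=capture('top')[120:260,255:395]; b=capture('scene')[150:290,240:380]
cv2.imwrite('pics/c3.png',cv2.resize(np.hstack([a,b]),None,fx=2.8,fy=2.8,interpolation=cv2.INTER_CUBIC))
E
```

```text
pos [0.6089 0.0863 0.2153] force [-0.11 -0.58  0.61] t 2.6 gap 0.6011152861443901
shift tool [-0.0013  0.0001  0.0103] turn deg [-0.04 -0.01  0.09]
[[-0.002  1.    -0.001]
 [ 1.     0.002  0.   ]
 [ 0.    -0.001 -1.   ]]
```

View pics/c3.png

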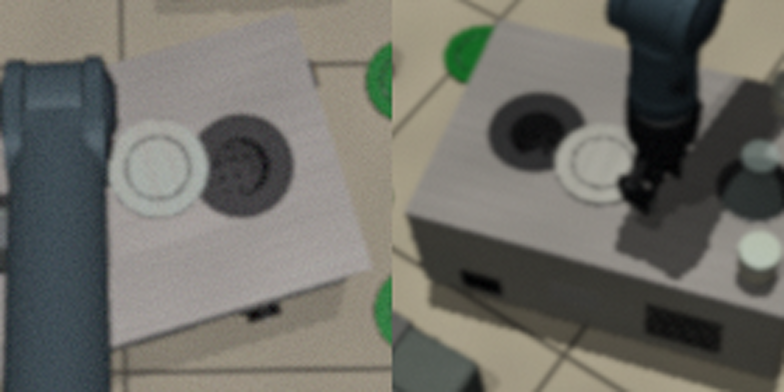

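The cover (left half 158, 168; right half 602, 160) hasn't moved. The fingers are just behind it and clear of the flask. Next I'll probe for the deck.

>>> {"api": "carry_out", "payload": {
  "motion": [0, 0, 0, 0, 0, 0.006, 0.6, 0, 0, 0, 0, 0, 0.006, 0.6]
}}

```text
time: 2.95
eef_pos: [0.6093, 0.0854, 0.2096]
tool_rot: [2.221, 2.222, 0.001]
wrist_force: [-0.6, 0.3, -1.0]
finger_gap: 0.603
grip_force: 0.0
```

>>> {"api": "carry_out", "payload": {
  "motion": [0, 0, 0, 0, 0, 0.003, 0.6, 0, 0, 0, 0, 0, 0.003, 0.6]
}}

```text
time: 3.2
eef_pos: [0.609, 0.0852, 0.206]
tool_rot: [-2.221, -2.221, 0.001]
wrist_force: [-1.1, 0.7, -0.5]
finger_gap: 0.599
grip_force: 0.0
```

>>> {"api": "carry_out", "payload": {
  "motion": [0, 0, 0, 0, 0, 0.002, 0.6, 0, 0, 0, 0, 0, 0.002, 0.6]
}}

```text
time: 3.45
eef_pos: [0.609, 0.0852, 0.204]
tool_rot: [-2.221, -2.221, 0.001]
wrist_force: [-1.0, 0.8, 0.3]
finger_gap: 0.6
grip_force: 0.0
```

>>> {"api": "carry_out", "payload": {
  "motion": [0, 0, 0, 0, 0, 0.002, 0.6, 0, 0, 0, 0, 0, 0.002, 0.6]
}}

```text
time: 3.7
eef_pos: [0.6091, 0.0852, 0.2021]
tool_rot: [-2.221, -2.221, 0.0]
wrist_force: [0.2, -0.2, 0.8]
finger_gap: 0.6
grip_force: 0.0
```

>>> {"api": "carry_out", "payload": {
  "motion": [0, 0, 0, 0, 0, 0.001, 0.6, 0, 0, 0, 0, 0, 0.001, 0.6]
}}

```text
time: 3.95
eef_pos: [0.6093, 0.0852, 0.2019]
tool_rot: [-2.221, -2.221, -0.0]
wrist_force: [-2.2, -0.4, 4.2]
finger_gap: 0.601
grip_force: 2.2
```

>>> {"api": "carry_out", "payload": {
  "motion": [0, 0, 0, 0, 0, 0.001, 0.6, 0, 0, 0, 0, 0, 0.001, 0.6]
}}

```text
time: 4.2
eef_pos: [0.6093, 0.0852, 0.2019]
tool_rot: [-2.221, -2.221, -0.001]
wrist_force: [-3.4, 0.2, 8.1]
finger_gap: 0.597
grip_force: 4.3
```

The deck is reached with the TCP at z = 0.202. I'll raise so the tips are about 2 mm above it, then push until about 25 mm remain.

>>> {"api": "carry_out", "payload": {
  "motion": [0, 0, 0, 0, 0, -0.0035, 0.6, 0, 0, 0, -0.008, 0, -0.0035, 0.6, 0, 0, 0, -0.016, 0, -0.0035, 0.6, 0, 0, 0, -0.024, 0, -0.0035, 0.6, 0, 0, 0, -0.032, 0, -0.0035, 0.6, 0, 0, 0, -0.04, 0, -0.0035, 0.6, 0, 0, 0, -0.048, 0, -0.0035, 0.6, 0, 0, 0, -0.056, 0, -0.0035, 0.6, 0, 0, 0, -0.064, 0, -0.0035, 0.6, 0, 0, 0, -0.072, 0, -0.0035, 0.6, 0, 0, 0, -0.08, 0, -0.0035, 0.6, 0, 0, 0, -0.083, 0, -0.0035, 0.6]
}}

```text
time: 5.7
eef_pos: [0.6092, 0.0013, 0.204]
tool_rot: [2.222, 2.22, 0.0]
wrist_force: [-0.5, 1.5, 0.0]
finger_gap: 0.599
grip_force: 0.5
```

```bash
python3 go.py 0.609 0.0 0.204
python3 - <<'E'
from h import *
a=capture('top')[120:260,255:395]; b=capture('scene')[150:290,240:380]
cv2.imwrite('pics/c4.png',cv2.resize(np.hstack([a,b]),None,fx=2.8,fy=2.8,interpolation=cv2.INTER_CUBIC))
E
```

```text
pos [0.6092 0.0013 0.204 ] force [-0.52  1.46  0.02] t 5.7 gap 0.5985474947017256
shift tool [-0.0013 -0.0002 -0.    ] turn deg [ 0.02  0.01 -0.06]
[[ 0.001  1.     0.   ]
 [ 1.    -0.001 -0.   ]
 [-0.     0.    -1.   ]]
```

View pics/c4.png

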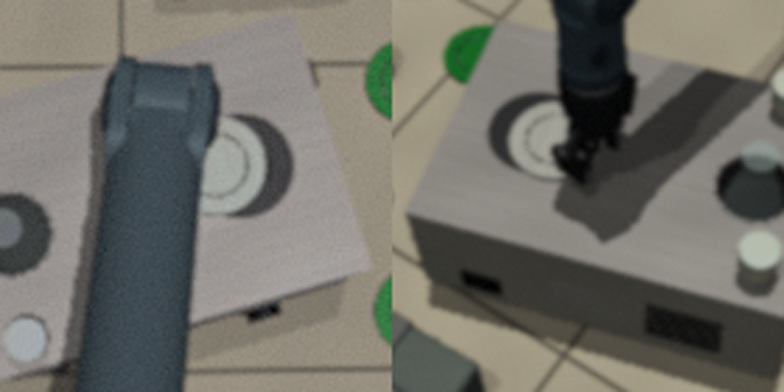

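The cover now overlaps the recess, with a crescent about 28 mm wide at left-half (265–292, 166) and good lateral centring. I'll push the rest slowly.

>>> {"api": "carry_out", "payload": {
  "motion": [0, 0, 0, -0.004, 0, 0, 0.6, 0, 0, 0, -0.008, 0, 0, 0.6, 0, 0, 0, -0.012, 0, 0, 0.6, 0, 0, 0, -0.016, 0, 0, 0.6, 0, 0, 0, -0.019, 0, 0, 0.6, 0, 0, 0, -0.022, 0, 0, 0.6, 0, 0, 0, -0.022, 0, 0, 0.6]
}}

```text
time: 6.68
eef_pos: [0.609, -0.0207, 0.2036]
tool_rot: [2.222, 2.22, -0.001]
wrist_force: [-0.5, -0.1, 0.2]
finger_gap: 0.601
grip_force: 0.0
```

>>> {"api": "carry_out", "payload": {
  "motion": [0, 0, 0, -0.002, 0, 0, 0.6, 0, 0, 0, -0.002, 0, 0, 0.6]
}}

```text
time: 6.92
eef_pos: [0.6092, -0.022, 0.2038]
tool_rot: [2.221, 2.221, -0.0]
wrist_force: [-0.6, 0.6, 0.7]
finger_gap: 0.601
grip_force: 0.1
```

>>> {"api": "carry_out", "payload": {
  "motion": [0, 0, 0, -0.002, 0, 0, 0.6, 0, 0, 0, -0.002, 0, 0, 0.6]
}}

```text
time: 7.18
eef_pos: [0.6092, -0.0242, 0.2038]
tool_rot: [2.221, 2.221, -0.0]
wrist_force: [0.7, 0.0, 0.1]
finger_gap: 0.596
grip_force: 0.0
```

Run:
```python
from h import *
a=capture('top')[120:260,255:395]; b=capture('scene')[150:290,240:380]
cv2.imwrite('pics/c5.png',cv2.resize(np.hstack([a,b]),None,fx=2.8,fy=2.8,interpolation=cv2.INTER_CUBIC))
```

```text
(no output)
```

View pics/c5.png

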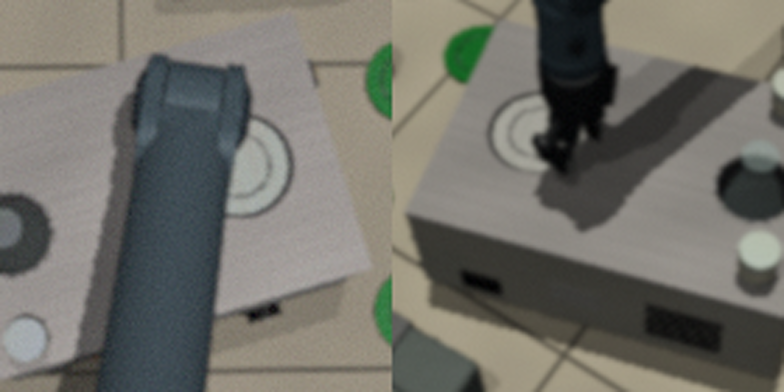

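It seems to have dropped in: the dark rim is thin and the push force is gone. I'll lift away, clear the view and check.

>>> {"api": "carry_out", "payload": {
  "motion": [0, 0, 0, 0.005, 0, -0.03, 0.6, 0, 0, 0, 0.005, 0, -0.09, 0.6, 0, 0, 0, 0.005, 0, -0.14, 0.6, 0, 0, 0, 0.06, 0, -0.14, 0.6, 0, 0, 0, 0.12, 0, -0.14, 0.6, 0, 0, 0, 0.18, 0, -0.14, 0.6, 0, 0, 0, 0.22, 0, -0.14, 0.6, 0, 0, 0, 0.22, 0, -0.14, 0.6]
}}

```text
time: 8.28
eef_pos: [0.6078, 0.2029, 0.343]
tool_rot: [-2.209, -2.231, -0.001]
wrist_force: [-0.7, -0.1, -0.2]
finger_gap: 0.6
grip_force: 0.0
```

Run:
```python
from h import *
a=capture('top')[140:220,300:380]; b=capture('scene')[155:235,250:330]
cv2.imwrite('pics/c6.png',cv2.resize(np.hstack([a,b]),None,fx=5,fy=5,interpolation=cv2.INTER_CUBIC))
```

```text
(no output)
```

View pics/c6.png

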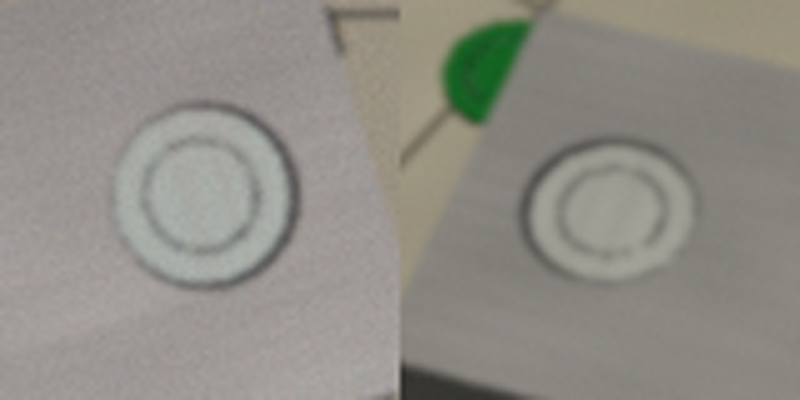

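The cover lies in the recess but slightly to the flask's side: the dark gap shows only at the far side (left half 290, 195), and the rear gap (115, 195) is thin. A picture can't show whether the rear edge sits on the rim, so I'll press it lightly and feel the height. Flush means contact near TCP z = 0.202.

>>> {"api": "carry_out", "payload": {
  "motion": [0, 0, 0, -0.06, 0, 0, 0.6, 0, 0, 0, -0.12, 0, 0, 0.6, 0, 0, 0, -0.18, 0, 0, 0.6, 0, 0, 0, -0.23, 0, 0, 0.6, 0, 0, 0, -0.256, 0, 0.02, 0.6, 0, 0, 0, -0.256, 0, 0.07, 0.6, 0, 0, 0, -0.256, 0, 0.11, 0.6, 0, 0, 0, -0.256, 0, 0.13, 0.6, 0, 0, 0, -0.256, 0, 0.133, 0.6, 0, 0, 0, -0.256, 0, 0.133, 0.6]
}}

```text
time: 9.62
eef_pos: [0.6102, -0.0605, 0.2123]
tool_rot: [2.221, 2.219, 0.003]
wrist_force: [0.2, 0.8, 0.7]
finger_gap: 0.599
grip_force: 0.0
```

>>> {"api": "carry_out", "payload": {
  "motion": [0, 0, 0, 0, 0, 0.002, 0.6, 0, 0, 0, 0, 0, 0.004, 0.6, 0, 0, 0, 0, 0, 0.004, 0.6]
}}

```text
time: 10.0
eef_pos: [0.6093, -0.0596, 0.207]
tool_rot: [2.221, 2.222, 0.001]
wrist_force: [0.4, 0.6, 0.6]
finger_gap: 0.601
grip_force: 0.0
```

>>> {"api": "carry_out", "payload": {
  "motion": [0, 0, 0, 0, 0, 0.002, 0.6, 0, 0, 0, 0, 0, 0.002, 0.6]
}}

```text
time: 10.25
eef_pos: [0.609, -0.0597, 0.2045]
tool_rot: [-2.221, -2.221, 0.001]
wrist_force: [0.3, 0.5, -0.0]
finger_gap: 0.602
grip_force: 0.0
```

>>> {"api": "carry_out", "payload": {
  "motion": [0, 0, 0, 0, 0, 0.002, 0.6, 0, 0, 0, 0, 0, 0.002, 0.6]
}}

```text
time: 10.5
eef_pos: [0.609, -0.0597, 0.2025]
tool_rot: [-2.221, -2.221, 0.001]
wrist_force: [-0.8, -0.1, 0.4]
finger_gap: 0.596
grip_force: 0.0
```

>>> {"api": "carry_out", "payload": {
  "motion": [0, 0, 0, 0, 0, 0.002, 0.6, 0, 0, 0, 0, 0, 0.002, 0.6]
}}

```text
time: 10.75
eef_pos: [0.6093, -0.0598, 0.202]
tool_rot: [-2.221, -2.221, -0.001]
wrist_force: [-2.9, -0.1, 5.1]
finger_gap: 0.602
grip_force: 2.5
```

Contact came at z = 0.202, the same as the deck, and there was none before that. The rear edge is flush, so I'll retreat straight up and hand in.

>>> {"api": "carry_out", "payload": {
  "motion": [0, 0, 0, 0, 0, -0.03, 0.6, 0, 0, 0, 0, 0, -0.09, 0.6, 0, 0, 0, 0, 0, -0.14, 0.6, 0, 0, 0, 0.06, 0, -0.14, 0.6, 0, 0, 0, 0.12, 0, -0.14, 0.6, 0, 0, 0, 0.18, 0, -0.14, 0.6, 0, 0, 0, 0.22, 0, -0.14, 0.6, 0, 0, 0, 0.22, 0, -0.14, 0.6, 0, 0, 0, 0.22, 0, -0.14, 0.6]
}}

```text
time: 11.88
eef_pos: [0.6093, 0.1591, 0.3406]
tool_rot: [2.222, 2.22, -0.002]
wrist_force: [-0.4, -1.3, 0.1]
finger_gap: 0.601
grip_force: 0.0
```

Run:
```python
from h import *
a=capture('top')[140:220,300:380]; b=capture('scene')
cv2.imwrite('pics/c7.png',np.hstack([cv2.resize(a,(400,400),interpolation=cv2.INTER_CUBIC),cv2.resize(b[150:290,240:380],(400,400),interpolation=cv2.INTER_CUBIC)]))
```

```text
(no output)
```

View pics/c7.png

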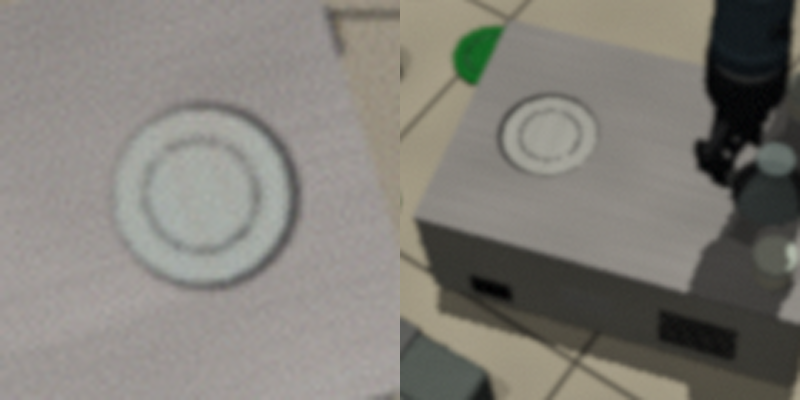

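The cover is seated (left half 205, 195; right half 548, 134), the flask and pot still stand, and the arm is clear of everything.

```bash
python3 -c "
from rig import *
print(close_job())"
```

```text
the job is handed in; nothing more can be done
None
```

The cover was pushed into its recess and lies flush by camera and a light press on its rear edge; nothing else was moved, and the job was handed in at about 12 s of the 42 s allowed.

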